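# Push a power supply between two cable ducts to its stop

### The job

Push the black power supply along the mounting plate, through the gap between the two grey cable ducts, until its front sits squarely against the yellow stop on the other side. Only push it with the fingers, without lifting or tipping it, and leave the loose circuit breaker, relay and screwdriver where they are. Finish with the hand clear of everything.

Things in the scene. Friction and masses are not known exactly. Their poses are not given: they have to be found in the camera images.
- plate: Fixed aluminium mounting plate lying on the bench, 500 (its x) by 400 (its y) by 4 mm thick, its top 4 mm above the bench. Origin: centre of its underside, directly below the middle of the gap between the ducts. Its +x is the pushing direction, +z up.
- gap (a point): Middle of the gap, at the plate's top; axes as the plate's. Two fixed grey slotted ducts with yellow tips stand in line along y, one from y = 51 to 195 mm, the other from -51 to -195 mm: the gap is 102 mm wide. Each is 40 mm wide (x -20 to 20) and 40 mm high; vertical corners at the gap rounded to 10 mm radius.
- stop (a point): Middle of the foot of the near face of the fixed yellow stop angle, at the plate's top, 145 mm beyond the gap's middle along the plate's +x; axes as the plate's. The stop is 150 mm wide (y -75 to 75) and 30 mm high. From 37 to 83 mm behind it is a fixed rail with white and blue terminal blocks, 45 mm high.
- psu: Black power supply, a loose box 100 (its x) by 96 (its y) by 36 mm high, 0.3 to 0.55 kg, edges rounded 4 mm; green terminal strip on top at its rear (-x) end. Origin: centre of underside; +x to its front, +z up. Starts flat on the plate on the -x side of the ducts, front within 0.3 rad of plate +x. At home its origin is 50 mm short of the stop. It slides with ordinary friction, halts when the push does.
- breaker: Loose white circuit breaker with two blue toggles, 80 (x) by 36 (y) by 73 mm high, standing on the plate beyond the ducts on the plate's +y side; leave it alone. Origin: centre of the underside.
- relay: Loose relay, orange on a black socket, 28 by 28 by 48 mm high, standing on the plate before the ducts on the plate's -y side; leave it alone. Origin: centre of the underside.
- screwdriver: Loose screwdriver 170 mm long, about 30 mm thick, lying on the plate along its +y edge before the ducts; leave it alone. Origin on the underside; it lies along its own x axis.
Not all that is in view belongs to the job. Leave any orange look-alike of the psu alone.

How it is judged:
By the outcome, as a careful person would: the job done as asked, in the order asked, and still so for the second after the job is handed in, with the robot touching nothing.
It also fails if it takes over 64 s, if anything falls off the work surface, if the arm or the gripper's body presses on something with over 40 N, if the wrist force passes 120 N, or if a joint passes its speed limit or range.

### The arm

A 6-joint arm with a two-finger parallel gripper is mounted at the origin on the work surface. World frame = base frame: x ahead of the robot, y to its left, z up, the work surface at z = 0. Lengths are in m, angles in rad, forces in N, time in s.
With the tool pointing down it reaches from about 0.375 to 0.9 m from the base axis. Payload 3.1 kg.
Tool frame: the origin (TCP) lies at the very end of the fingers, on their centre line; the grasp point (between the pads) lies 19 mm behind it; z points along the fingers, x is the direction in which the jaws open and shut, and the axes are right-handed (so a half turn about z gives the same grasp; the last joint's range is limited). The gripper opens to 85 mm and grips with 20 to 120 N. Pads are 22 mm wide; open, the fingers measure 114 mm over their backs; the gripper's body (76 mm by 85 mm) begins 54 mm behind the grasp point. The pads swing forward as they close: fully open they stand 13 mm farther back than shut.
Start: joints at [1.012, 0.527, 1.433, -0, 1.181, -0.178], TCP at [0.232, 0.58, 0.231] pointing down, gripper open.
Joint ranges: [-3.08, 3.08], [-0.75, 2.2], [0.22, 2.44], [-1.43, 4.57], [0, 2.65], [-2.85, 2.85]. Speed limits (rad/s): [2.79, 2.79, 3.14, 3.14, 3.14, 3.14].

### API

Orientations are given as a unit quaternion [w, x, y, z].
In Python, from rig import observe, eyes, env gives the robot as it stands.
- The arm moves only by the tool send_rows, never from a script. Its arguments are lists of equal length, an entry for each row: "offset": the shift along the tool's x, y, z in cm, a list of three; "angular": the turn, a rotation vector about the tool's x, y, z in degrees, a list of three; "grip": the finger opening in cm, from 0 to 8.54. In form: {"offset": [[x, y, z], ...], "angular": [[wx, wy, wz], ...], "grip": [grip, ...]}. A call has 1 to 5 rows; each row shifts and turns the pose as measured when the row begins, along the tool's axes as they then stand; what a row does not reach is not made up. A row lasts 1/12 s, in which the tool goes at most 41.7 mm and 7.16 degrees, less where a joint would pass 70% of its speed; a pose out of reach is approached as far as the arm can. A call with a gripper value outside its range is refused whole. The fingers move at their own pace and stop on an object; "force" is the grip in N (left out, the last holds). Time passes only in rows, so rows that do not move let the fingers close. It gives the time, the measured TCP pose, the force and the opening at its end, in the units of the state.
- observe(): the state, without advancing time (a new reading comes with each control period).
- eyes.capture(name): name is "scene" or "top" or "wrist"; returns a dict with "frame" (400x640x3 uint8, blue, green, red), "range_z" (400x640 float32, m along the optical axis (not along the pixel's ray), 0 where there is no reading), "K" (3x3 intrinsics, pixels), "pose" (4x4, takes a point from camera to world coordinates); the wrist camera has in their place "mount" (4x4, takes a point from camera to tool coordinates, whose origin is the TCP and whose axes are the tool frame's). Camera axes: x right, y down, z forward; pixel columns grow to the right and rows downward; lengths in m; the calibration is good to about 2 mm. A picture is of the moment at which its call begins: read the wrist's pose just before it.
- env.sign_off(): hands the job in, once; it reports no verdict.
The state is a dict: "time": time; "joint_positions": joint angles; "qd": joint speeds; "joint_torque": joint torques, N m; "eef_pos": TCP position; "tool_rot": TCP orientation; "force": force on the tool from outside, world axes, zero at the start; "torque": the same for the moment, N m; "finger_gap": finger opening in m.
Only numpy, scipy, OpenCV 4.12 (cv2) and the standard library are available. Lean on these libraries where they do the work, as an engineer would, in place of code of your own. Each camera call takes 0.05 s, during which the arm holds its last target.

## Working session

There is one attempt and no reset: what is moved stays moved. The work goes in short steps, Python scripts to look and compute and a tool call to move; the robot and the scene stay as the last step left them, time stands still between calls to the robot, and variables do not carry over. Pictures are saved under pics/ and viewed, and the job is handed in when it is done.

Besides the shell and the picture viewer there is one more tool, called after ">>>" as name(argument=value, ...) on one line, values as JSON. send_rows: Moves the arm, as the interface text tells. Its arguments: {"type":"object","properties":{"offset":{"type":"array"},"angular":{"type":"array"},"grip":{"type":"array"},"force":{"type":"number"}},"required":["offset","angular","grip"]}

```bash
mkdir -p pics; ls; python3 - <<'E'
from rig import observe, eyes, env
import cv2,numpy as np
s=observe();print({k:np.round(v,3) for k,v in s.items()})
for n in("scene","top"):
    c=eyes.capture(n);cv2.imwrite(f"pics/{n}0.png",c["frame"]);np.savez(f"{n}0.npz",**c);print(n,c["K"].round(1).tolist(),c["pose"].round(3).tolist())
E
```

```text
pics
{'time': np.float64(0.0), 'joint_positions': array([ 1.013,  0.528,  1.434,  0.   ,  1.181, -0.178]), 'qd': array([ 0.001, -0.   , -0.   , -0.   ,  0.001,  0.   ]), 'joint_torque': array([-1.0000e-03, -4.4236e+01, -1.7803e+01, -0.0000e+00,  8.0000e-03,
       -0.0000e+00]), 'eef_pos': array([0.231, 0.58 , 0.23 ]), 'tool_rot': array([ 0.   ,  0.828,  0.561, -0.001]), 'force': array([ 0.041,  0.291, -0.494]), 'torque': array([ 0.002, -0.02 , -0.06 ]), 'finger_gap': np.float64(0.085)}
scene [[418.2, 0.0, 316.9], [0.0, 418.2, 201.0], [0.0, 0.0, 1.0]] [[0.52, 0.723, -0.454, 1.005], [0.854, -0.438, 0.28, -0.172], [0.004, -0.534, -0.846, 0.821], [0.0, 0.0, 0.0, 1.0]]
top [[500.2, 0.0, 322.0], [0.0, 500.2, 197.7], [0.0, 0.0, 1.0]] [[0.02, -0.983, 0.185, 0.4], [-1.0, -0.017, 0.022, 0.062], [-0.018, -0.185, -0.983, 0.93], [0.0, 0.0, 0.0, 1.0]]
```

View pics/scene0.png

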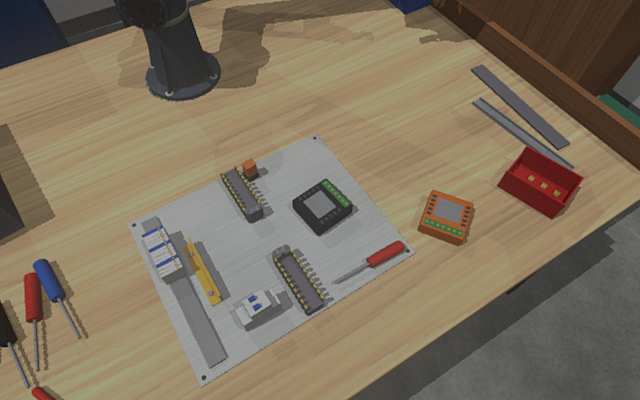

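View pics/top0.png

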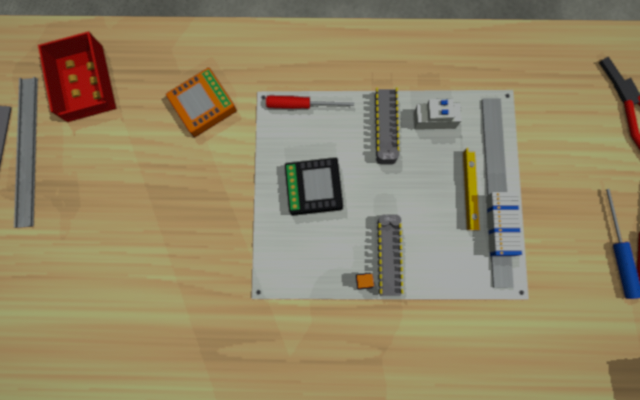

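The top view shows the black PSU at (314,186) and its orange look-alike at (200,100). The ducts are at x≈388, the yellow stop at (471,190), the breaker at (437,112), the relay at (364,281) and the screwdriver at (305,102). The black box with the green strip, on the plate before the ducts, is the one meant. I'll measure it now, along with an enlarged crop.

```bash
cat > h.py <<'E'
import numpy as np,cv2
def ray(c,uv,z):
    uv=np.atleast_2d(np.asarray(uv,float));K=c["K"];P=c["pose"]
    d=np.c_[(uv[:,0]-K[0,2])/K[0,0],(uv[:,1]-K[1,2])/K[1,1],np.ones(len(uv))]@P[:3,:3].T
    t=(z-P[2,3])/d[:,2];return P[:3,3]+d*t[:,None]
def proj(c,p):
    P=c["pose"];q=(np.atleast_2d(p)-P[:3,3])@P[:3,:3];q=q@c["K"].T;return q[:,:2]/q[:,2:]
def cloud(c):
    h,w=c["range_z"].shape;u,v=np.meshgrid(np.arange(w),np.arange(h));K=c["K"];z=c["range_z"]
    p=np.stack([(u-K[0,2])/K[0,0]*z,(v-K[1,2])/K[1,1]*z,z],-1);return p@c["pose"][:3,:3].T+c["pose"][:3,3]
E
python3 - <<'E'
from h import *
c=dict(np.load("top0.npz"));im=c["frame"];hsv=cv2.cvtColor(im,cv2.COLOR_BGR2HSV)
cl=cloud(c)
# plate: low saturation bright
m=((hsv[...,1]<40)&(hsv[...,2]>120)).astype(np.uint8)*255
m[:85]=0;m[305:]=0;m[:,:245]=0;m[:,535:]=0
m=cv2.morphologyEx(m,cv2.MORPH_CLOSE,np.ones((15,15)))
k,_=cv2.findContours(m,0,2);k=max(k,key=cv2.contourArea)
w=ray(c,k[:,0,:],.004)[:,:2]
r=cv2.minAreaRect((w*1000).astype(np.float32));print("plate",r)
# psu by depth height
roi=np.zeros(m.shape,bool);roi[140:230,270:360]=1
q=(roi&(cl[...,2]>.022)&(c["range_z"]>0)).astype(np.uint8)*255
k,_=cv2.findContours(q,0,2);k=max(k,key=cv2.contourArea)
print("psu z",np.percentile(cl[...,2][q>0],[5,50,95]))
print("psu",cv2.minAreaRect((ray(c,k[:,0,:],.038)[:,:2]*1000).astype(np.float32)))
dk=((hsv[...,2]<75)&roi)
g=(hsv[...,0]>40)&(hsv[...,0]<85)&(hsv[...,1]>90)&roi
b=(dk|g).astype(np.uint8)*255;b=cv2.morphologyEx(b,cv2.MORPH_CLOSE,np.ones((9,9)))
k,_=cv2.findContours(b,0,2);k=max(k,key=cv2.contourArea)
print("psu colour",cv2.minAreaRect((ray(c,k[:,0,:],.038)[:,:2]*1000).astype(np.float32)))
gy,gx=np.nonzero(g);print("green",ray(c,[gx.mean(),gy.mean()],.04))
y=((hsv[...,0]>18)&(hsv[...,0]<33)&(hsv[...,1]>170)).astype(np.uint8)*255;y[:140]=0;y[240:]=0;y[:,:455]=0;y[:,490:]=0
k,_=cv2.findContours(y,0,2);k=max(k,key=cv2.contourArea)
print("stop",cv2.minAreaRect((ray(c,k[:,0,:],.034)[:,:2]*1000).astype(np.float32)))
for a,bb in(((80,170)),((205,305))):
    R=np.zeros(m.shape,bool);R[a:bb,368:410]=1
    q=(R&(cl[...,2]>.034)&(cl[...,2]<.05)).astype(np.uint8)*255
    k,_=cv2.findContours(q,0,2);k=max(k,key=cv2.contourArea)
    print("duct",cv2.boundingRect(k),cv2.minAreaRect((ray(c,k[:,0,:],.044)[:,:2]*1000).astype(np.float32)))
holes=ray(c,[[263,97],[507,96],[522,293],[258,292]],.004);print(holes.round(3))
cv2.imwrite("pics/crop0.png",cv2.resize(im[80:305,245:535],None,fx=2.6,fy=2.6,interpolation=cv2.INTER_CUBIC))
E
```

```text
plate ((590.2644653320312, -38.85888671875), (398.9899597167969, 500.32281494140625), 1.1274223327636719)
psu z [0.03716935 0.0406483  0.04334271]
psu ((590.4592895507812, 98.80595397949219), (98.43461608886719, 99.75691223144531), 7.281558036804199)
psu colour ((588.9462280273438, 98.01765441894531), (98.2718734741211, 98.76239013671875), 7.419829845428467)
green [[0.5858346 0.1351456 0.04     ]]
stop ((590.0458984375, -188.6118621826172), (148.6696014404297, 20.686185836791992), 1.0902166366577148)
duct (377, 146, 22, 15) ((651.6284790039062, -36.81919860839844), (26.5125789642334, 38.74770736694336), 0.8555984497070312)
duct (378, 214, 23, 14) ((527.0211181640625, -38.87770080566406), (23.404064178466797, 39.47344207763672), 1.0064754486083984)
[[ 0.773  0.202  0.004]
 [ 0.781 -0.274  0.004]
 [ 0.405 -0.283  0.004]
 [ 0.397  0.195  0.004]]
```

View pics/crop0.png

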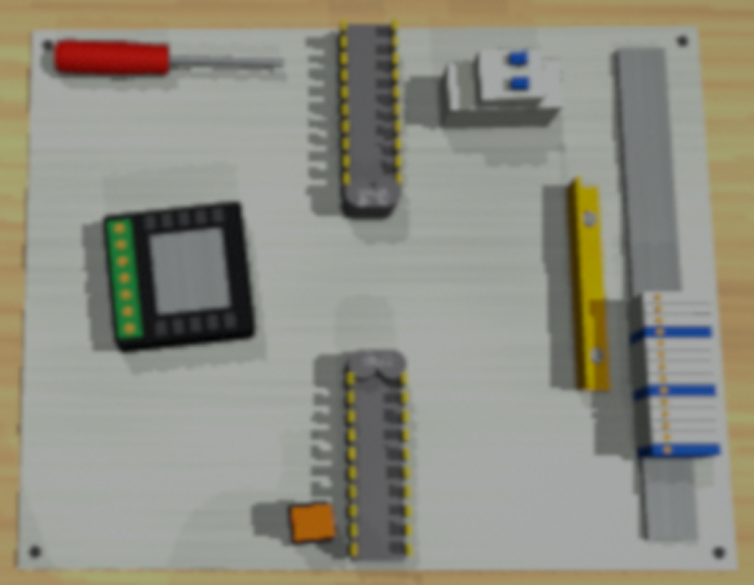

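The crop confirms it: black box, green strip at the rear, on the plate before the gap. In plate coordinates it sits at about (-137, +3) mm with yaw +6.2°. I'll write a small planner that gives rows toward a target in tool axes.

```bash
cat > pl.py <<'E'
from h import *
from scipy.spatial.transform import Rotation as R
O=np.array([.590,-.0385]);A=np.deg2rad(1.1)
PX=np.array([np.sin(A),-np.cos(A)]);PY=np.array([np.cos(A),np.sin(A)])
def pose(s):
    q=s["tool_rot"];r=R.from_quat([q[1],q[2],q[3],q[0]]);return np.array(s["eef_pos"]),r
def tgt(px,py,z,yaw): # plate coords m, yaw deg of push dir relative plate
    p=np.r_[O+px*PX+py*PY,z];a=np.deg2rad(yaw)
    y=np.r_[np.cos(a)*PX+np.sin(a)*PY,0];zz=np.array([0,0,-1.]);x=np.cross(y,zz)
    return p,R.from_matrix(np.c_[x,y,zz])
def where(s):
    p,r=pose(s);M=r.as_matrix();d=p[:2]-O;y=M[:2,1]
    tilt=np.degrees(np.arccos(-M[2,2]))
    return np.r_[d@PX*1e3,d@PY*1e3,p[2]*1e3,np.degrees(np.arctan2(y@PY,y@PX)),tilt]
def rows(s,t,n):
    p,r=pose(s);P,Rt=t;rv=(r.inv()*Rt).as_rotvec();o=[];a=[]
    for i in range(n):
        ri=r*R.from_rotvec(rv*i/n);o.append((ri.inv().apply((P-p)/n)*100).round(2).tolist());a.append(np.degrees(rv/n).round(2).tolist())
    print("now",where(s).round(1));print(o);print(a)
E
python3 - <<'E'
from pl import *
from rig import observe
rows(observe(),tgt(-.224,-.006,.15,6.2),15)
E
```

```text
now [-6.252e+02 -3.467e+02  2.304e+02  6.710e+01  1.000e-01]
[[-1.58, 3.13, 0.54], [-1.36, 3.24, 0.54], [-1.12, 3.32, 0.54], [-0.88, 3.4, 0.54], [-0.64, 3.45, 0.54], [-0.4, 3.49, 0.54], [-0.15, 3.51, 0.54], [0.1, 3.51, 0.54], [0.35, 3.49, 0.54], [0.6, 3.46, 0.54], [0.84, 3.41, 0.54], [1.08, 3.34, 0.54], [1.31, 3.25, 0.54], [1.54, 3.15, 0.54], [1.76, 3.04, 0.54]]
[[0.0, 0.01, 4.06], [0.0, 0.01, 4.06], [0.0, 0.01, 4.06], [0.0, 0.01, 4.06], [0.0, 0.01, 4.06], [0.0, 0.01, 4.06], [0.0, 0.01, 4.06], [0.0, 0.01, 4.06], [0.0, 0.01, 4.06], [0.0, 0.01, 4.06], [0.0, 0.01, 4.06], [0.0, 0.01, 4.06], [0.0, 0.01, 4.06], [0.0, 0.01, 4.06], [0.0, 0.01, 4.06]]
```

>>> send_rows(offset=[[-1.6,3.1,0.5],[-1.4,3.2,0.5],[-1.1,3.3,0.5],[-0.9,3.4,0.5],[-0.6,3.5,0.5]], angular=[[0,0,4],[0,0,4],[0,0,4],[0,0,4],[0,0,4]], grip=[5,5,5,5,5])

```text
time: 0.52
eef_pos: [0.3448, 0.4498, 0.2032]
tool_rot: [-0.001, 0.913, 0.408, -0.001]
force: [0.7, -0.2, 0.4]
finger_gap: 0.0502
```

>>> send_rows(offset=[[-0.4,3.5,0.5],[-0.2,3.5,0.5],[0.1,3.5,0.5],[0.4,3.5,0.5],[0.6,3.5,0.5]], angular=[[0,0,4],[0,0,4],[0,0,4],[0,0,4],[0,0,4]], grip=[5,5,5,5,5])

```text
time: 0.93
eef_pos: [0.4641, 0.3103, 0.1748]
tool_rot: [-0.001, 0.972, 0.235, -0.003]
force: [-0.1, 0.7, -0.2]
finger_gap: 0.0498
```

```bash
python3 - <<'E'
from pl import *
from rig import observe
rows(observe(),tgt(-.224,-.006,.12,6.2),7)
E
```

```text
now [-3.511e+02 -1.192e+02  1.748e+02  2.610e+01  3.000e-01]
[[0.66, 2.35, 0.77], [0.77, 2.31, 0.77], [0.88, 2.27, 0.78], [1.0, 2.22, 0.78], [1.1, 2.17, 0.78], [1.21, 2.11, 0.78], [1.31, 2.05, 0.78]]
[[-0.02, 0.04, 2.84], [-0.02, 0.04, 2.84], [-0.02, 0.04, 2.84], [-0.02, 0.04, 2.84], [-0.02, 0.04, 2.84], [-0.02, 0.04, 2.84], [-0.02, 0.04, 2.84]]
```

>>> send_rows(offset=[[0.7,2.3,0.8],[0.8,2.3,0.8],[0.9,2.3,0.8],[1.0,2.2,0.8],[1.1,2.2,0.8]], angular=[[0,0,2.8],[0,0,2.8],[0,0,2.8],[0,0,2.8],[0,0,2.8]], grip=[5,5,5,5,5])

```text
time: 1.35
eef_pos: [0.5517, 0.2129, 0.1315]
tool_rot: [-0.0, 0.994, 0.106, -0.003]
force: [0.5, 1.2, -0.2]
finger_gap: 0.0496
```

```bash
python3 - <<'E'
from pl import *
from rig import observe
rows(observe(),tgt(-.220,-.006,.07,6.2),4)
E
```

```text
now [-252.1  -33.5  131.5   11.1    0.4]
[[0.53, 0.92, 1.53], [0.55, 0.91, 1.53], [0.56, 0.9, 1.54], [0.58, 0.88, 1.54]]
[[-0.01, 0.1, 1.22], [-0.01, 0.1, 1.22], [-0.01, 0.1, 1.22], [-0.01, 0.1, 1.22]]
```

>>> send_rows(offset=[[0.5,0.9,1.5],[0.5,0.9,1.5],[0.6,0.9,1.5],[0.6,0.9,1.5],[0,0,0]], angular=[[0,0.1,1.2],[0,0.1,1.2],[0,0.1,1.2],[0,0.1,1.2],[0,0,0]], grip=[5,5,5,5,5])

```text
time: 1.77
eef_pos: [0.5845, 0.1739, 0.0661]
tool_rot: [0.0, 0.998, 0.058, 0.0]
force: [-0.1, 0.4, 0.2]
finger_gap: 0.0501
```

```bash
python3 - <<'E'
from pl import *
from rig import observe,eyes
rows(observe(),tgt(-.216,-.006,.012,6.2),4)
for n in("wrist","top"):
    c=eyes.capture(n);cv2.imwrite(f"pics/{n}1.png",c["frame"]);np.savez(f"{n}1.npz",**c)
E
```

```text
now [-212.5   -1.4   66.1    5.5    0. ]
[[-0.11, -0.1, 1.35], [-0.1, -0.1, 1.35], [-0.1, -0.1, 1.35], [-0.1, -0.1, 1.35]]
[[0.0, -0.0, -0.17], [0.0, -0.0, -0.17], [0.0, -0.0, -0.17], [0.0, -0.0, -0.17]]
```

View pics/wrist1.png

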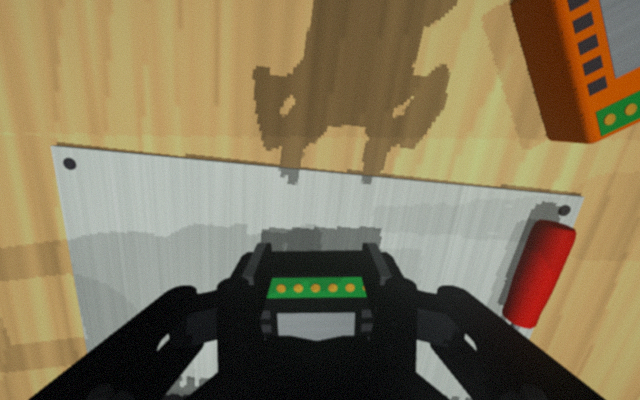

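View pics/top1.png

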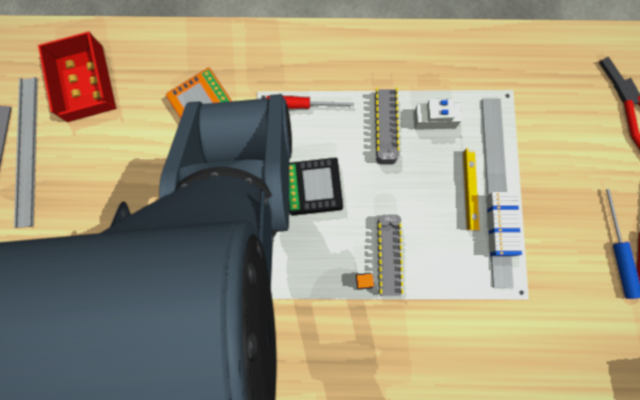

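The wrist view shows the two fingers at about (255,260) and (375,260) either side of the green strip (315,288). The camera faces backwards. In the top view the PSU is untouched at (316,185). Next I lower behind its rear.

>>> send_rows(offset=[[-0.1,-0.1,1.4],[-0.1,-0.1,1.4],[-0.1,-0.1,1.4],[-0.1,-0.1,1.2],[0,0,0]], angular=[[0,0,-0.2],[0,0,-0.2],[0,0,-0.2],[0,0,-0.1],[0,0,0]], grip=[5,5,5,5,5])

```text
time: 2.28
eef_pos: [0.581, 0.1834, 0.0186]
tool_rot: [-0.001, 0.998, 0.068, 0.005]
force: [-0.4, -0.1, -0.2]
finger_gap: 0.0497
```

```bash
cat >m.py <<'E'
from pl import *
from rig import observe,eyes
import sys
n=sys.argv[1]
print(where(observe()).round(1))
c=eyes.capture("scene");np.savez(f"scene{n}.npz",**c);im=c["frame"]
def corners(pts,z):return proj(c,np.array([[*(O+x*PX+y*PY),z] for x,y in pts]))
cv2.imwrite(f"pics/s{n}.png",cv2.resize(im[125:390,120:420],None,fx=2.6,fy=2.2,interpolation=cv2.INTER_CUBIC))
cl=cloud(c);d=cl[...,:2]-O;x=d@PX;y=d@PY;z=cl[...,2]
hsv=cv2.cvtColor(im,cv2.COLOR_BGR2HSV)
g=(hsv[...,0]>40)&(hsv[...,0]<85)&(hsv[...,1]>90)
# psu top: depth points z .033-.046, within box; excluding ducts
m=((z>.030)&(z<.047)&(abs(y)<.075)&(x<.14)&(c["range_z"]>0)&~((abs(x)<.024)&(abs(y)>.047))).astype(np.uint8)*255
m=cv2.morphologyEx(m,cv2.MORPH_OPEN,np.ones((3,3)))
k,_=cv2.findContours(m,0,2);k=max(k,key=cv2.contourArea)
w=ray(c,k[:,0,:],.038)[:,:2]-O;pp=np.c_[w@PX,w@PY]*1e3
print("rect depth",cv2.minAreaRect(pp.astype(np.float32)),"z med",np.median(z[m>0]))
# left-right sides by row of plate x and front edge fits
def fit(sel,ax):
    q=pp[sel]
    if len(q)<5:return None
    return np.polyfit(q[:,1-ax],q[:,ax],1)
gy,gx=np.nonzero(g&(y<.08)&(y>-.08)&(x<.15));
if len(gx)>20:
    w=ray(c,np.c_[gx,gy],.040)[:,:2]-O;q=np.c_[w@PX,w@PY]*1e3;r=cv2.minAreaRect(q.astype(np.float32));print("green",r)
E
python3 m.py 2
```

```text
[-222.    -4.7   18.6    6.7    0.6]
rect depth ((-131.3916015625, 9.104572296142578), (100.71196746826172, 98.04390716552734), 6.473580360412598) z med 0.03837177599089031
green ((-558.3946533203125, 83.65096282958984), (95.3684310913086, 831.1057739257812), 77.0881118774414)
```

View pics/s2.png

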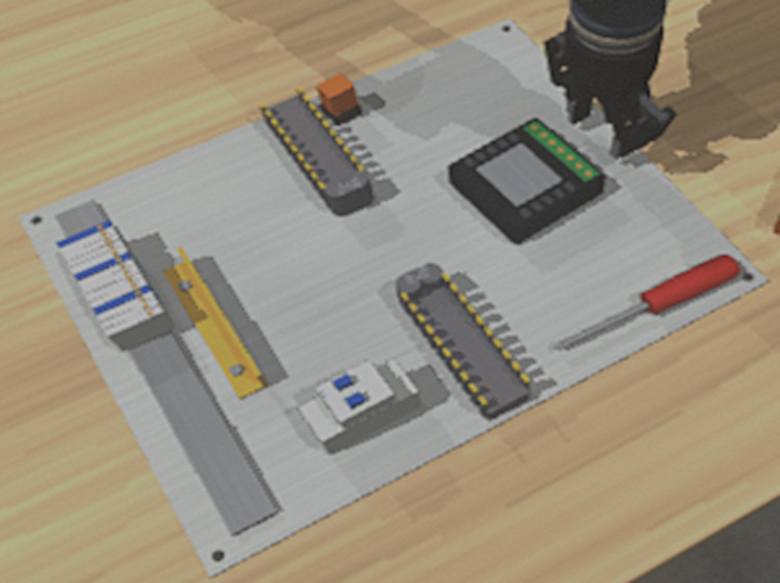

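The scene view has the gripper low behind the PSU, with everything else undisturbed. For an unbiased measure I'll track the PSU's grey label and green strip against the duct tips in this same camera.

```bash
cat >lab.py <<'E'
from pl import *
def label(c,guess,z=.040,o=O):
    # grey label on the psu top near guess (plate m)
    im=c["frame"];hsv=cv2.cvtColor(im,cv2.COLOR_BGR2HSV)
    u,v=proj(c,[*(O+guess[0]*PX+guess[1]*PY),z])[0]
    m=((hsv[...,1]<60)&(hsv[...,2]>90)).astype(np.uint8)*255
    n,l,st,ce=cv2.connectedComponentsWithStats(m,connectivity=4)
    best=None
    for i in range(1,n):
        if 200<st[i,4]<2500 and np.hypot(*(ce[i]-[u,v]))<30:
            if best is None or st[i,4]>st[best,4]:best=i
    if best is None:return None
    k,_=cv2.findContours((l==best).astype(np.uint8),0,2)
    w=ray(c,k[0][:,0,:],z)[:,:2]-o;r=cv2.minAreaRect((np.c_[w@PX,w@PY]*1e3).astype(np.float32))
    return np.round(r[0],1),np.round(r[1],1),round(r[2],1),ce[best].round(0)
if __name__=="__main__":
    for f in("top0","top1","scene0","scene2"):print(f,label(dict(np.load(f+".npz")),(-.130,.004)))
    for f in("top0","scene0"):
        c=dict(np.load(f+".npz"));cl=cloud(c);d=cl[...,:2]-O;x=d@PX;y=d@PY;z=cl[...,2]
        for s in(1,-1):
            q=(z>.039)&(z<.05)&(abs(x)<.028)&(s*y>.03)&(s*y<.21)
            k,_=cv2.findContours(q.astype(np.uint8),0,2);k=max(k,key=cv2.contourArea)
            w=ray(c,k[:,0,:],.044)[:,:2]-O
            r=np.c_[w@PX,w@PY]*1e3
            print(f,s,"ymin/max",r[:,1].min(),r[:,1].max(),"x",np.percentile(r[:,0],[3,97]),)
        H={"top0":[[263,97],[507,96],[522,293],[258,292]],"scene0":[[134,225],[315,138],[410,251],[204,378]]}[f]
        g=cv2.cvtColor(c["frame"],cv2.COLOR_BGR2GRAY)
        for a,b in H:
            p=255-g[b-5:b+6,a-5:a+6].astype(float);p=np.clip(p-np.median(p)-25,0,None);vv,uu=np.mgrid[b-5:b+6,a-5:a+6]
            w=ray(c,[(p*uu).sum()/p.sum(),(p*vv).sum()/p.sum()],.004)[0,:2]-O;print("hole",(w@PX*1e3).round(1),(w@PY*1e3).round(1))
E
python3 lab.py
```

```text
top0 (array([-128.6,    5.5]), array([50.1, 55.6]), 6.3, array([318., 184.]))
top1 (array([-128.7,    5.3]), array([52.2, 58. ]), 6.3, array([317., 184.]))
scene0 (array([-126.3,    7. ]), array([49.9, 55.5]), 6.4, array([319., 204.]))
scene2 (array([-126.2,    7.1]), array([50.3, 56.9]), 6.3, array([319., 204.]))
top0 1 ymin/max 50.23305816874179 74.98691138849298 x [-19.71040526  18.24157102]
top0 -1 ymin/max -74.6890048742927 -51.25257067284907 x [-20.44392005  18.75868754]
hole -231.6 183.9
hole 238.8 188.0
hole 238.9 -188.3
hole -237.7 -188.3
scene0 1 ymin/max 53.17260971049793 77.17127984225587 x [-16.19786151  23.40583915]
scene0 -1 ymin/max -73.30429355638054 -47.111652635944466 x [-15.17344411  23.62757317]
hole 240.1 -186.4
hole -235.4 -185.9
hole -235.0 188.4
hole 240.3 189.9
```

>>> send_rows(offset=[[0,0.3,0.3],[0,0.4,0.3],[0,0.4,0.1],[0,0.4,0],[0,0.3,0]], angular=[[0,0,0.1],[0,0,0.1],[0,0,0.1],[0,0,0],[0,0,0]], grip=[5,5,5,5,5])

```text
time: 2.75
eef_pos: [0.5865, 0.1658, 0.0157]
tool_rot: [-0.001, 0.998, 0.066, 0.009]
force: [-0.0, -0.2, 0.3]
finger_gap: 0.05
```

```bash
cat >m.py <<'E'
from lab import *
from rig import observe,eyes
import sys
n=sys.argv[1];gx=float(sys.argv[2])/1e3
s=observe();print("tool",where(s).round(1),"F",np.round(s["force"],1),s["time"])
for cam in sys.argv[3:] or["scene"]:
    c=eyes.capture(cam);np.savez(f"{cam}{n}.npz",**c);im=c["frame"]
    o={"scene":O+.0039*PX+.003*PY,"top":O-.0008*PX-.0005*PY}[cam]
    print(cam,"label rel gap",label(c,(gx,.004),o=o))
    cr=im[125:390,120:420] if cam=="scene" else im[80:305,245:535]
    cv2.imwrite(f"pics/{cam}{n}.png",cv2.resize(cr,None,fx=2.6,fy=2.2,interpolation=cv2.INTER_CUBIC))
E
python3 m.py 3 -130
```

```text
tool [-204.3    0.4   15.7    6.5    1.1] F [-0.  -0.2  0.3] 2.75
scene label rel gap (array([-130.1,    4.3]), array([50.3, 56.1]), 6.3, array([319., 204.]))
```

```bash
python3 - <<'E'
from pl import *
from rig import observe
rows(observe(),tgt(-.190,-.0005,.013,6.2),5)
E
```

```text
now [-203.8    0.6   15.7    6.5    1.1]
[[-0.05, 0.27, 0.05], [-0.05, 0.27, 0.05], [-0.05, 0.27, 0.05], [-0.05, 0.27, 0.05], [-0.05, 0.27, 0.05]]
[[-0.01, -0.21, 0.05], [-0.01, -0.21, 0.05], [-0.01, -0.21, 0.05], [-0.01, -0.21, 0.05], [-0.01, -0.21, 0.05]]
```

>>> send_rows(offset=[[-0.05,0.3,0.1],[-0.05,0.3,0.1],[-0.05,0.3,0.1],[0,0.3,0],[0,0.3,0]], angular=[[0,-0.2,0],[0,-0.2,0],[0,-0.2,0],[0,-0.2,0],[0,-0.2,0]], grip=[5,5,5,5,5])

```text
time: 3.22
eef_pos: [0.5878, 0.15, 0.0136]
tool_rot: [-0.002, 0.998, 0.065, 0.001]
force: [0.2, 3.3, 1.1]
finger_gap: 0.05
```

```bash
python3 m.py 4 -130
```

```text
tool [-188.5    1.4   13.6    6.4    0.2] F [0.2 3.3 1.1] 3.2167
scene label rel gap (array([-121.4,    4.9]), array([50.4, 56.8]), 6.3, array([316., 206.]))
```

```bash
python3 - <<'E'
from pl import *
from rig import observe
rows(observe(),tgt(-.145,.0024,.013,0),10)
E
```

```text
now [-187.8    1.5   13.5    6.3    0.2]
[[-0.04, 0.43, 0.0], [-0.03, 0.43, 0.0], [-0.03, 0.43, 0.0], [-0.02, 0.43, 0.0], [-0.02, 0.43, 0.0], [-0.02, 0.43, 0.0], [-0.01, 0.43, 0.0], [-0.01, 0.43, 0.0], [-0.0, 0.43, 0.01], [0.0, 0.43, 0.01]]
[[-0.02, -0.01, 0.63], [-0.02, -0.01, 0.63], [-0.02, -0.01, 0.63], [-0.02, -0.01, 0.63], [-0.02, -0.01, 0.63], [-0.02, -0.01, 0.63], [-0.02, -0.01, 0.63], [-0.02, -0.01, 0.63], [-0.02, -0.01, 0.63], [-0.02, -0.01, 0.63]]
```

>>> send_rows(offset=[[-0.04,0.43,0],[-0.03,0.43,0],[-0.03,0.43,0],[-0.02,0.43,0],[-0.02,0.43,0]], angular=[[0,0,0.65],[0,0,0.65],[0,0,0.65],[0,0,0.65],[0,0,0.65]], grip=[5,5,5,5,5])

```text
time: 3.68
eef_pos: [0.5896, 0.1269, 0.0135]
tool_rot: [-0.002, 0.999, 0.035, 0.001]
force: [-0.1, 3.2, 0.8]
finger_gap: 0.0503
```

```bash
python3 m.py 5 -100; python3 - <<'E'
from pl import *
from rig import observe
rows(observe(),tgt(-.145,.0024,.013,0),5)
E
```

```text
tool [-165.4    2.8   13.5    2.9    0.3] F [-0.1  3.2  0.8] 3.6833
scene label rel gap (array([-98.4,   2.3]), array([50.2, 57. ]), 3.2, array([306., 210.]))
now [-164.5    2.8   13.5    2.8    0.2]
[[-0.03, 0.39, 0.01], [-0.02, 0.39, 0.01], [-0.02, 0.39, 0.01], [-0.02, 0.39, 0.01], [-0.01, 0.39, 0.01]]
[[-0.04, -0.03, 0.56], [-0.04, -0.03, 0.56], [-0.04, -0.03, 0.56], [-0.04, -0.03, 0.56], [-0.04, -0.03, 0.56]]
```

>>> send_rows(offset=[[-0.03,0.4,0],[-0.03,0.4,0],[-0.03,0.4,0],[-0.02,0.4,0],[-0.02,0.3,0]], angular=[[0,0,0.6],[0,0,0.6],[0,0,0.6],[0,0,0.6],[0,0,0.6]], grip=[5,5,5,5,5])

```text
time: 4.15
eef_pos: [0.5895, 0.1049, 0.0135]
tool_rot: [-0.002, 1.0, 0.005, 0.002]
force: [0.5, 3.0, -0.3]
finger_gap: 0.0497
```

```bash
python3 m.py 6 -80 scene top
```

```text
tool [-143.4    2.3   13.5   -0.5    0.3] F [ 0.5  3.  -0.3] 4.15
scene label rel gap (array([-76.2,  -2.5]), array([57. , 50.4]), 89.5, array([297., 213.]))
top label rel gap None
```

View pics/scene6.png

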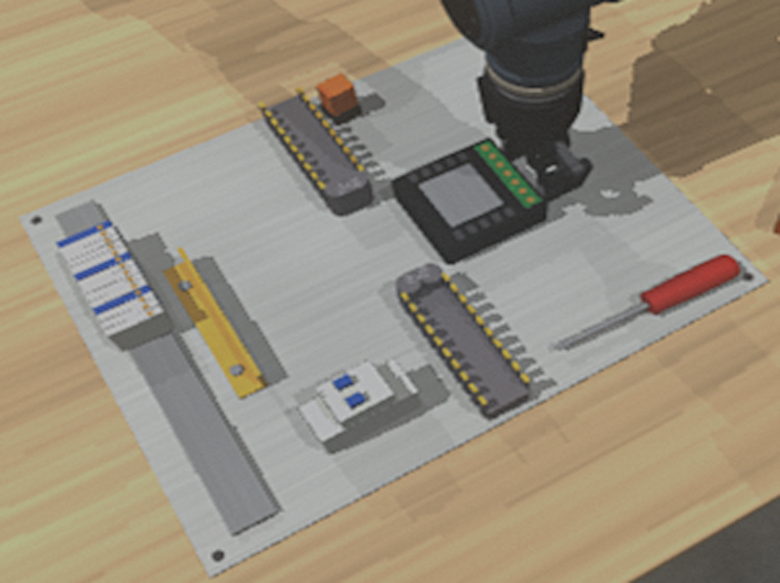

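View pics/top6.png

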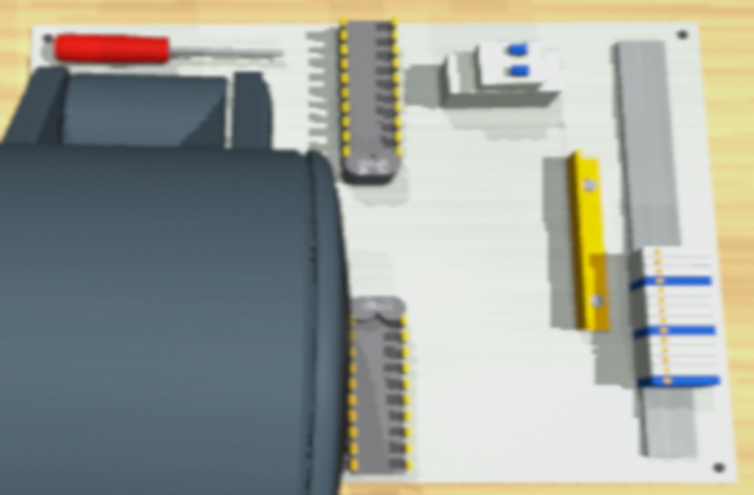

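Comparing the hole positions with the duct tips, corrected for their visible side faces, gives scene offsets of (2.5, 1.6) mm. Top and scene then agree, and the PSU is at about y = -1.1, yaw -0.5°, front at x ≈ -33. I'll make a small correction as it enters.

```bash
sed -i 's/O+.0039\*PX+.003\*PY/O+.0025*PX+.0016*PY/' m.py; python3 - <<'E'
from pl import *
from rig import observe
rows(observe(),tgt(-.122,.0032,.013,0.2),5)
E
```

```text
now [-143.     2.1   13.4   -0.5    0.2]
[[0.03, 0.42, 0.01], [0.02, 0.42, 0.01], [0.02, 0.42, 0.01], [0.02, 0.42, 0.01], [0.02, 0.42, 0.01]]
[[-0.03, -0.03, -0.14], [-0.03, -0.03, -0.14], [-0.03, -0.03, -0.14], [-0.03, -0.03, -0.14], [-0.03, -0.03, -0.14]]
```

>>> send_rows(offset=[[0.03,0.3,0],[0.03,0.3,0],[0.03,0.3,0],[0.02,0.3,0],[0.02,0.3,0]], angular=[[0,0,-0.2],[0,0,-0.2],[0,0,-0.1],[0,0,-0.1],[0,0,-0.1]], grip=[5,5,5,5,5])

```text
time: 4.67
eef_pos: [0.5896, 0.0897, 0.0134]
tool_rot: [-0.002, 1.0, 0.012, 0.0]
force: [-0.3, 2.5, 1.5]
finger_gap: 0.0501
```

```bash
python3 m.py 7 -60 scene;  python3 - <<'E'
from pl import *
from rig import observe
rows(observe(),tgt(-.110,.0032,.013,0.2),5)
E
```

```text
tool [-128.2    2.1   13.4    0.3    0.3] F [-0.3  2.5  1.5] 4.6667
scene label rel gap (array([-59.5,  -0. ]), array([50.3, 56.8]), 0.9, array([291., 217.]))
now [-127.5    2.2   13.3    0.3    0.2]
[[0.02, 0.35, 0.0], [0.02, 0.35, 0.01], [0.02, 0.35, 0.01], [0.02, 0.35, 0.01], [0.02, 0.35, 0.01]]
[[-0.05, -0.0, 0.01], [-0.05, -0.0, 0.01], [-0.05, -0.0, 0.01], [-0.05, -0.0, 0.01], [-0.05, -0.0, 0.01]]
```

View pics/scene7.png

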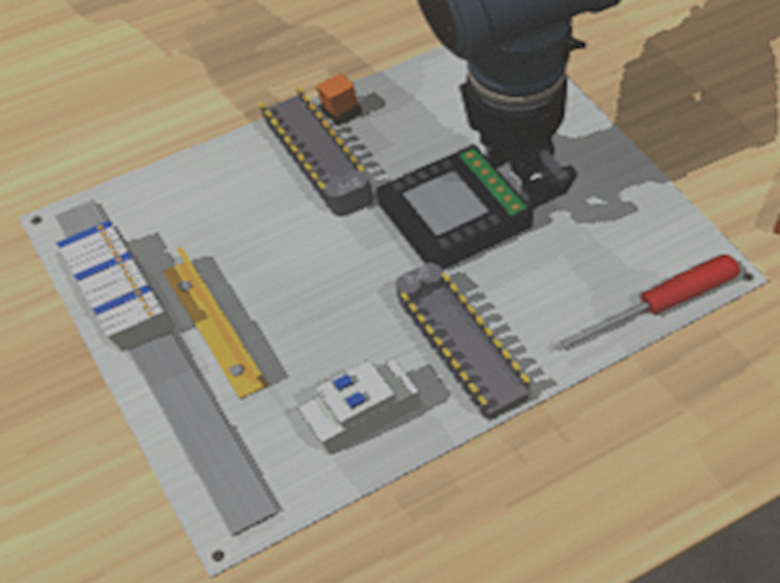

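The PSU is centred (y≈0, yaw within about 0.9°) with its front at the gap mouth. I'll continue straight.

>>> send_rows(offset=[[0.01,0.3,0],[0.01,0.3,0],[0.01,0.3,0],[0.01,0.3,0],[0.01,0.3,0]], angular=[[0,0,0.1],[0,0,0.1],[0,0,0.1],[0,0,0.1],[0,0,0]], grip=[5,5,5,5,5])

```text
time: 5.13
eef_pos: [0.5906, 0.0731, 0.0133]
tool_rot: [-0.002, 1.0, 0.008, 0.0]
force: [-0.6, 2.7, 0.4]
finger_gap: 0.0503
```

```bash
python3 m.py 8 -45 scene;  python3 - <<'E'
from pl import *
from rig import observe
rows(observe(),tgt(-.090,.0026,.013,0),5)
E
```

```text
tool [-1.116e+02  2.700e+00  1.330e+01 -1.000e-01  3.000e-01] F [-0.6  2.7  0.4] 5.1333
scene label rel gap (array([-43.2,   0.2]), array([50. , 57.2]), 0.2, array([284., 220.]))
now [-111.     2.8   13.3   -0.2    0.2]
[[-0.0, 0.42, 0.0], [-0.0, 0.42, 0.01], [-0.0, 0.42, 0.01], [-0.0, 0.42, 0.01], [-0.0, 0.42, 0.01]]
[[-0.05, -0.0, -0.03], [-0.05, -0.0, -0.03], [-0.05, -0.0, -0.03], [-0.05, -0.0, -0.03], [-0.05, -0.0, -0.03]]
```

View pics/scene8.png

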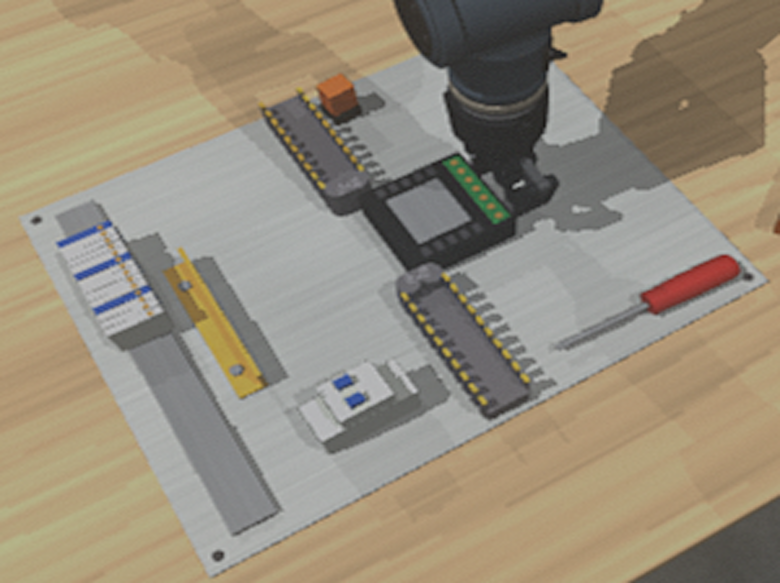

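The front is inside the gap, the force is plain sliding friction (2.7 N), and y = 0.2, yaw 0.2°. Carry on.

>>> send_rows(offset=[[0,0.35,0],[0,0.35,0],[0,0.35,0],[0,0.35,0],[0,0.35,0]], angular=[[0,0,0],[0,0,0],[0,0,0],[0,0,0],[0,0,0]], grip=[5,5,5,5,5])

```text
time: 5.6
eef_pos: [0.5909, 0.0537, 0.0133]
tool_rot: [-0.002, 1.0, 0.008, 0.0]
force: [0.0, 3.8, 1.6]
finger_gap: 0.0504
```

```bash
python3 m.py 9 -25 scene
```

```text
tool [-92.2   2.7  13.3  -0.1   0.2] F [0.  3.8 1.6] 5.6
scene label rel gap (array([-23.8,  -0. ]), array([57. , 50.4]), 89.3, array([276., 225.]))
```

>>> send_rows(offset=[[0,0.4,0],[0,0.4,0],[0,0.4,0],[0,0.4,0],[0,0.4,0]], angular=[[0,0,0],[0,0,0],[0,0,0],[0,0,0],[0,0,0]], grip=[5,5,5,5,5])

```text
time: 6.07
eef_pos: [0.5912, 0.0315, 0.0133]
tool_rot: [-0.002, 1.0, 0.008, -0.0]
force: [-0.2, 3.2, 1.9]
finger_gap: 0.0502
```

```bash
python3 m.py 10 -3 scene
```

```text
tool [-70.    2.5  13.3  -0.2   0.2] F [-0.2  3.2  1.9] 6.0667
scene label rel gap (array([-1.5, -0.4]), array([50.3, 56.9]), 0.4, array([267., 229.]))
```

View pics/scene10.png

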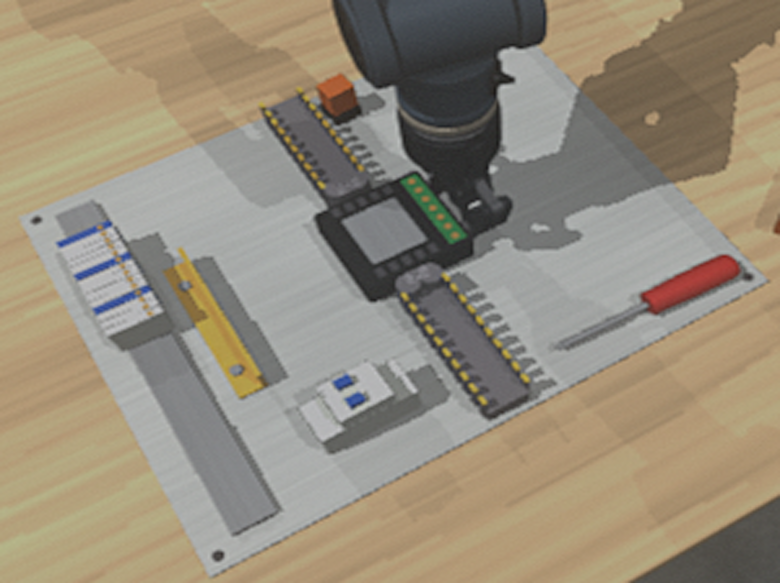

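The PSU is halfway through, centred. Before the fingers enter, I'll check the gripper's width at duct height from the depth image.

```bash
python3 - <<'E'
from pl import *
c=dict(np.load("scene10.npz"));cl=cloud(c)-np.r_[.0025*PX+.0016*PY,0];d=cl[...,:2]-O;x=d@PX*1e3;y=d@PY*1e3;z=cl[...,2]*1e3
for a in range(10,110,10):
    q=(c["range_z"]>0)&(z>a)&(z<=a+10)&(x>-110)&(x<(-57 if a<50 else -20))&(abs(y)<90)
    if q.sum()>3:print(a,q.sum(),"y",np.percentile(y[q],[1,99]).round(),"x",np.percentile(x[q],[1,99]).round())
E
```

```text
10 6 y [-25. -23.] x [-70. -62.]
20 14 y [-25.  40.] x [-71. -61.]
30 33 y [-38.  46.] x [-68. -57.]
40 13 y [-27.  34.] x [-65. -58.]
50 13 y [-28.  39.] x [-64. -56.]
60 47 y [30. 59.] x [-79. -55.]
70 27 y [19. 61.] x [-81. -53.]
80 67 y [20. 64.] x [-85. -52.]
90 41 y [19. 66.] x [-83. -52.]
100 54 y [14. 68.] x [-88. -50.]
```

At duct height (z<44 mm) the fingers span about ±40 mm, and the wider linkage starts above z=60, so it will clear. Continue.

>>> send_rows(offset=[[0.01,0.4,0],[0.01,0.4,0],[0.01,0.4,0],[0.01,0.4,0],[0,0.4,0]], angular=[[0,0,0],[0,0,0],[0,0,0],[0,0,0],[0,0,0]], grip=[5,5,5,5,5])

```text
time: 6.53
eef_pos: [0.5918, 0.0092, 0.0133]
tool_rot: [-0.002, 1.0, 0.008, -0.0]
force: [-0.1, 3.5, 2.3]
finger_gap: 0.0498
```

```bash
python3 m.py 11 20 scene
```

```text
tool [-47.7   2.7  13.3  -0.2   0.2] F [-0.1  3.5  2.3] 6.5333
scene label rel gap (array([20.5, -0.2]), array([56.8, 50. ]), 89.6, array([258., 234.]))
```

>>> send_rows(offset=[[0.01,0.4,0],[0.01,0.4,0],[0.01,0.4,0],[0.01,0.4,0],[0,0.4,0]], angular=[[0,0,0],[0,0,0],[0,0,0],[0,0,0],[0,0,0]], grip=[5,5,5,5,5])

```text
time: 7.0
eef_pos: [0.5923, -0.0129, 0.0132]
tool_rot: [-0.002, 1.0, 0.008, -0.001]
force: [-0.4, 3.4, 2.2]
finger_gap: 0.0498
```

```bash
python3 m.py 12 40 scene
```

```text
tool [-25.5   2.8  13.2  -0.2   0.3] F [-0.4  3.4  2.2] 7.0
scene label rel gap (array([42.7,  0.5]), array([57.3, 50.4]), 89.6, array([249., 240.]))
```

View pics/scene12.png

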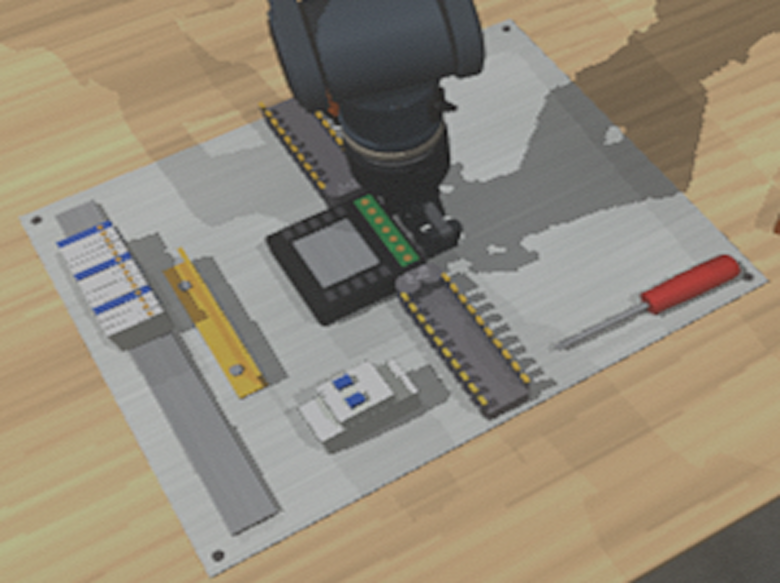

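>>> send_rows(offset=[[0,0.4,0],[0,0.4,0],[0,0.4,0],[0,0.4,0],[0,0.4,0]], angular=[[0,0,-0.05],[0,0,-0.05],[0,0,-0.05],[0,0,0],[0,0,0]], grip=[5,5,5,5,5])

```text
time: 7.47
eef_pos: [0.5925, -0.0352, 0.0132]
tool_rot: [-0.002, 1.0, 0.01, -0.001]
force: [0.1, 3.1, 2.4]
finger_gap: 0.05
```

>>> send_rows(offset=[[0,0.4,0],[0,0.4,0],[0,0.4,0],[0,0.4,0],[0,0.3,0]], angular=[[0,0,0],[0,0,0],[0,0,0],[0,0,0],[0,0,0]], grip=[5,5,5,5,5])

```text
time: 7.88
eef_pos: [0.5928, -0.0564, 0.0132]
tool_rot: [-0.002, 1.0, 0.009, -0.001]
force: [1.1, 4.0, 2.6]
finger_gap: 0.0501
```

```bash
python3 m.py 13 85 scene
```

```text
tool [18.   2.5 13.2 -0.   0.3] F [1.1 4.  2.6] 7.8833
scene label rel gap (array([86.2, -0.3]), array([56.8, 50.4]), 89.9, array([230., 250.]))
```

View pics/scene13.png

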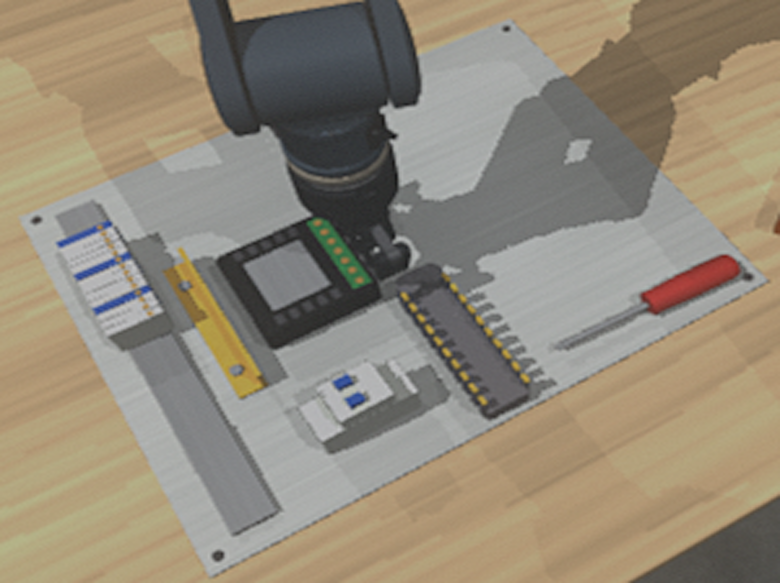

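About 17 mm to go, with the PSU square to the stop and centred. I'll approach slowly and watch the force.

>>> send_rows(offset=[[0,0.25,0],[0,0.25,0],[0,0.25,0],[0,0.2,0],[0,0.2,0]], angular=[[0,0,0],[0,0,0],[0,0,0],[0,0,0],[0,0,0]], grip=[5,5,5,5,5])

```text
time: 8.35
eef_pos: [0.5929, -0.0692, 0.0131]
tool_rot: [-0.002, 1.0, 0.009, -0.001]
force: [0.0, 3.8, 2.9]
finger_gap: 0.0497
```

>>> send_rows(offset=[[0,0.1,0],[0,0.1,0],[0,0.1,0],[0,0.1,0]], angular=[[0,0,0],[0,0,0],[0,0,0],[0,0,0]], grip=[5,5,5,5])

```text
time: 8.68
eef_pos: [0.5928, -0.0729, 0.0131]
tool_rot: [-0.003, 1.0, 0.009, -0.001]
force: [1.5, 10.0, 3.8]
finger_gap: 0.0503
```

```bash
python3 m.py 14 100 scene
```

```text
tool [34.4  2.2 13.1 -0.1  0.4] F [ 1.5 10.   3.8] 8.6833
scene label rel gap (array([103. ,  -0.4]), array([50.5, 56.8]), 0.0, array([222., 253.]))
```

The force rose to 10 N as the label reached 103.0 (expected 103.6), so the PSU is at the stop. One gentle seating push.

>>> send_rows(offset=[[0,0.1,0],[0,0.1,0]], angular=[[0,0,0],[0,0,0]], grip=[5,5])

```text
time: 8.9
eef_pos: [0.5929, -0.0728, 0.0132]
tool_rot: [-0.004, 1.0, 0.009, -0.001]
force: [-0.5, 6.4, 3.3]
finger_gap: 0.0499
```

```bash
python3 m.py 15 103 scene
```

```text
tool [34.3  2.2 13.2 -0.1  0.5] F [-0.5  6.4  3.3] 8.9
scene label rel gap (array([103.1,  -0.4]), array([56.5, 50.5]), 89.9, array([222., 253.]))
```

View pics/scene15.png

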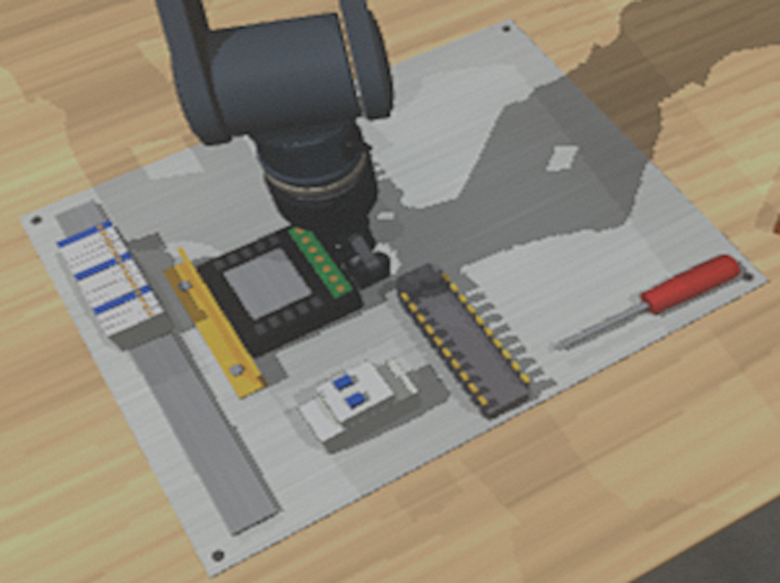

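>>> send_rows(offset=[[0,0.25,0],[0,0.25,0],[0,0.25,0]], angular=[[0,0,0],[0,0,0],[0,0,0]], grip=[5,5,5])

```text
time: 9.2
eef_pos: [0.5929, -0.0726, 0.0133]
tool_rot: [-0.01, 1.0, 0.008, -0.001]
force: [1.8, 11.4, 4.4]
finger_gap: 0.0501
```

```bash
python3 m.py 16 103 scene
```

```text
tool [34.1  2.2 13.3 -0.1  1.1] F [ 1.8 11.4  4.4] 9.2
scene label rel gap (array([103.1,  -0.3]), array([56.3, 50.5]), 89.9, array([222., 253.]))
```

It held under 11 N with no movement, so it is seated. Backing straight off, then up.

>>> send_rows(offset=[[0,-0.6,0],[0,-0.8,0],[0,-0.8,0],[0,-0.8,0],[0,0,-1]], angular=[[0,0,0],[0,0,0],[0,0,0],[0,0,0],[0,0,0]], grip=[5,5,5,5,5])

```text
time: 9.67
eef_pos: [0.5912, -0.0422, 0.0217]
tool_rot: [-0.008, 1.0, 0.009, -0.003]
force: [-0.4, 0.4, -0.9]
finger_gap: 0.0504
```

>>> send_rows(offset=[[0,0,-2],[0,0,-3],[0,0,-3.5],[0,0,-3.5],[0,0,-3.5]], angular=[[0,0,0],[0,0,0],[0,0,0],[0,0,0],[0,0,0]], grip=[5,5,5,5,5])

```text
time: 10.08
eef_pos: [0.587, -0.0436, 0.1771]
tool_rot: [-0.009, 1.0, 0.01, -0.012]
force: [0.8, -0.4, -0.8]
finger_gap: 0.05
```

>>> send_rows(offset=[[0,-4,-1],[0,-4,-1],[0,-4,-1],[0,-4,-1],[0,-4,0]], angular=[[0,0,0],[0,0,0],[0,0,0],[0,0,0],[0,0,0]], grip=[5,5,5,5,5])

```text
time: 10.5
eef_pos: [0.5928, 0.1499, 0.237]
tool_rot: [-0.004, 1.0, 0.002, 0.002]
force: [1.3, 0.7, 0.2]
finger_gap: 0.0504
```

>>> send_rows(offset=[[0,-4,0],[0,-4,0],[0,-2,0],[0,0,0],[0,0,0]], angular=[[0,0,0],[0,0,0],[0,0,0],[0,0,0],[0,0,0]], grip=[5,5,5,5,5])

```text
time: 10.92
eef_pos: [0.5906, 0.2624, 0.2442]
tool_rot: [-0.005, 1.0, 0.007, 0.007]
force: [0.1, -0.8, -0.3]
finger_gap: 0.0494
```

```bash
python3 m.py 17 103 scene top
```

```text
tool [-3.008e+02  6.400e+00  2.442e+02 -3.000e-01  1.000e+00] F [ 0.1 -0.8 -0.3] 10.9167
scene label rel gap (array([103.1,  -0.3]), array([50.4, 56. ]), 0.1, array([222., 253.]))
top label rel gap (array([104.5,   1.1]), array([55.6, 51.1]), 89.8, array([446., 186.]))
```

View pics/scene17.png

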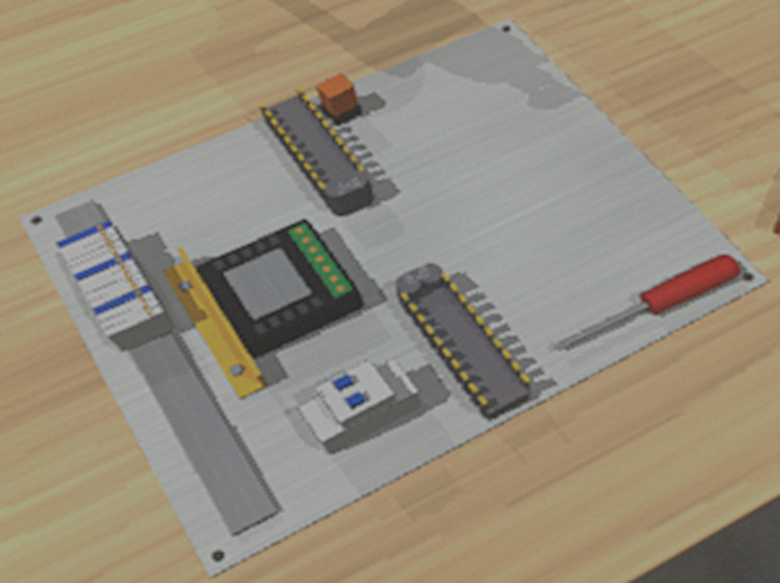

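View pics/top17.png

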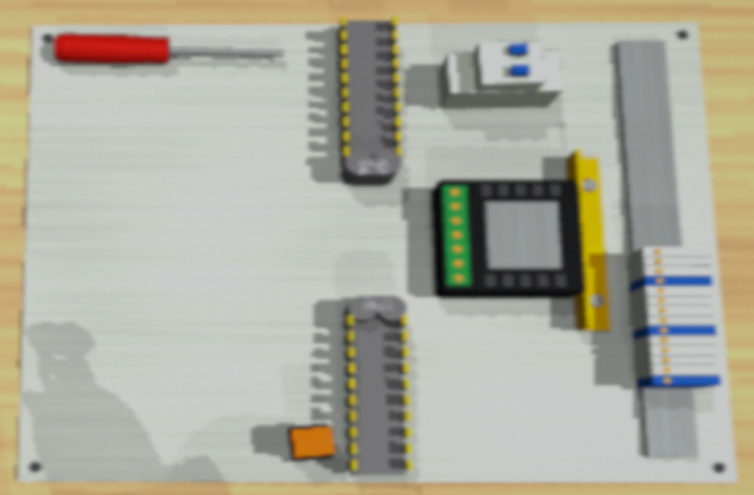

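Both views show the PSU flush and square against the stop (top crop, front edge at x≈582). The breaker, relay and screwdriver are where they started, and the hand is clear at 0.24 m.

```bash
python3 - <<'E'
from lab import *
a=dict(np.load("scene0.npz"))["frame"].astype(int);b=dict(np.load("scene17.npz"))["frame"].astype(int)
# shift check of loose items by hue centroids
for n,(x0,y0,x1,y1) in{"relay":(238,155,262,185),"breaker":(230,285,285,335),"screwdriver":(330,235,410,290)}.items():
    s,_=cv2.phaseCorrelate(*[cv2.cvtColor(i[y0:y1,x0:x1].astype(np.uint8),cv2.COLOR_BGR2HSV)[...,1].astype(np.float32) for i in(a,b)]);print(n,np.round(s,2))
from rig import observe,env
print(np.abs(observe()["qd"]).max()); print(env.sign_off())
E
```

```text
relay [-0.04  0.02]
breaker [0.11 0.01]
screwdriver [-0.01 -0.  ]
0.0280720813196289
the job is handed in; nothing more can be done
None
```

I pushed the black power supply through the gap with the two fingers held apart against its rear face. I took out its 6° turn before the entrance and seated it against the yellow stop with about 11 N. Then I backed the hand off and up, and handed the job in at about 11 s.

- **Seating:** the power supply is square to the stop within about 0.2° in both cameras. Its label is at x = 103.1 mm in the scene camera and 104.5 mm in the top camera; about 103.6 mm was expected.
- **Sideways position:** the two cameras differ slightly, at -0.3 mm (scene) and +1.1 mm (top). That is within the 2 mm calibration.
- **Other items:** the relay, breaker and screwdriver shifted 0.11 pixels or less in the scene camera, so they did not move.
- **Hand:** it ended at 0.24 m height, clear of everything, with no contact force. The arm was still settling very slightly (0.03 rad/s) at hand-in.

No checks failed.

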